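Unclip the filter cover of a bench dust unit

TASK

The filter of the bench dust unit is due for a check, but an offcut of wood lies against the cover's two snap tabs. Slide the offcut along onto the unit's flat deck, wholly clear of the cover, and leave it lying there; then squeeze the two tabs together to unclip the cover, lift it off and set it down (do not drop it) right way up in the middle of the cutting mat. Leave the bin, tape roll and hammer where they are.

Things in the scene. Friction and masses are not known exactly. Their poses are not given: they have to be found in the camera images.
- unit: Grey steel dust filter unit, fixed, 300 (x) x 190 (y) x 70 mm high. Origin: centre of its underside, z up. Top, x -138 to -4 mm: filter bay, closed by the cover (centre x -71, y 0). Top, x -4 to +150, full width: plain flat deck, 70 mm up. A hose spigot 56 mm across sticks out 45 mm from the +x end, below deck level.
- cover: Loose black plastic cover, about 0.3 kg: plate 130 (x) x 150 (y) x 6 mm let into the unit, its top 71 mm above the bench (1 mm proud of the deck), axes as the unit's. Two skirts under it, on which it stands when put down. Origin: centre at the skirts' foot, 24 mm below the plate's top. Each tab's sprung tongue hooks 6 mm under a ledge of the bay; lifted 25 mm it is out of the bay.
- tabs (a point): Point on the cover midway between its two snap tabs, 20 mm above the plate's top, 44 mm above the skirts' foot. The tabs are upright grey paddles 40 mm high above the plate, 40 mm long (x), 6 mm thick, facing each other across y; outer faces 62 mm apart at rest, 40 mm when fully squeezed. The plate beside their outer faces is free for fingers once the offcut is gone.
- tab_left (a joint): Travel of the +y tab towards the other, m: 0 sprung out (hooked), 0.011 at its stop. It unhooks beyond 0.006 (go to the stop) and must stay in while the cover is lifted. Spring 4 N at 0, 8.4 N at the stop; a grip of 20 to 30 N holds both tabs in and carries the cover.
- tab_right (a joint): The same for the -y tab: 0 sprung out (hooked), 0.011 fully squeezed in.
- offcut_mid (a point): Centre of the loose wood offcut, 110 (x) x 36 (y) x 24 mm high, 0.07 kg. Starts flat on the cover at the +y side of the tabs, a few mm from them and nearly parallel to the unit's x, so no finger fits between. Pushed at its end along the unit's +x it slides straight onto the deck: clear of the cover once its centre is past x 50 mm, mid-deck at x 73 mm.
- mat: Cutting mat lying on the bench, fixed, 200 (x) x 180 (y) x 3 mm, dark rubber edge and green ruled face; origin at the centre of its underside. To the left or the right of the unit.
- bin: Bystander: open yellow plastic bin, 160 x 120 x 65 mm high, on the side of the unit where the mat is not; origin under its centre.
- tape: Bystander: roll of tape lying flat, 100 mm across, 48 mm high, beyond the unit; origin under its centre.
- hammer: Bystander: hammer about 200 mm long lying on the bench beyond and right of the unit; origin under its middle.
Things that resemble listed ones, but are neither listed nor needed, are in the scene too. Of the things like the cover, leave any that is blue or pink; of the rest the larger one is meant.

How it is judged:
By the outcome, as a careful person would: the job done as asked, in the order asked, and still so for the second after the job is handed in, with the robot touching nothing.
It also fails if it takes over 64 s, if anything falls off the work surface, if the arm or the gripper's body presses on something with over 40 N, if the wrist force passes 120 N, or if a joint passes its speed limit or range.

ROBOT

A 6-joint arm with a two-finger parallel gripper is mounted at the origin on the work surface. World frame = base frame: x ahead of the robot, y to its left, z up, the work surface at z = 0. Lengths are in mm, angles in degrees, forces in N, time in s.
With the tool pointing down it reaches from about 350 to 850 mm from the base axis. Payload 8.1 kg.
Tool frame: the origin (TCP) lies midway between the tips of the shut fingers; the grasp point (between the pads) lies 19 mm behind it (hold_point_z is the distance from the TCP to the grasp point, in mm); z points along the fingers, y is the direction in which the jaws open and shut (so a half turn about z gives the same grasp; the last joint's range is limited). The gripper opens to 85 mm and grips with 20 to 120 N. Pads are 22 mm wide; open, the fingers measure 114 mm over their backs; the gripper's body (76 mm by 85 mm) begins 54 mm behind the grasp point. The pads swing forward as they close: fully open they stand 13 mm farther back than shut.
Start: joints at [59.336, 7.471, 85.268, -0, 87.261, -4.893], TCP at [260.851, 540.335, 209.092] pointing down, gripper open.
Joint ranges: [-169.43, 169.43], [-51.17, 129.36], [1.28, 143.12], [-76.62, 256.62], [0, 156.53], [-152.29, 152.29]. Speed limits (degrees/s): [136.94, 136.94, 159.86, 180, 180, 180].

INTERFACE

Orientations are given as [roll, pitch, yaw] about the fixed x, y, z axes, in that order (R = Rz(yaw) Ry(pitch) Rx(roll)).
In Python, from bench import sense, snapshot, camera_params, hand_in, hold_point_z gives the robot as it stands.
- The arm moves only by the tool servo_tool, never from a script. Its argument "motion" is a list of rows, each a list of 7 numbers: the finger opening in mm, from 0 to 85.4, then the shift along the tool's x, y, z in mm, then the turn, a rotation vector about the tool's x, y, z in rad. A call has 1 to 10 rows; each row shifts and turns the pose as measured when the row begins, along the tool's axes as they then stand; what a row does not reach is not made up. A row lasts 1/10 s, in which the tool goes at most 50 mm and 8.59 degrees, less where a joint would pass 70% of its speed; a pose out of reach is approached as far as the arm can. A call with a gripper value outside its range is refused whole. The fingers move at their own pace and stop on an object; "force" is the grip in N (left out, the last holds). Time passes only in rows, so rows that do not move let the fingers close. It gives the time, the measured TCP pose, the force and the opening at its end, in the units of the state.
- sense(): the state, without advancing time (a new reading comes with each control period).
- snapshot(name): name is "side" or "top" or "wrist"; returns the picture (420x560x3 uint8, blue, green, red); there is no depth.
- camera_params(name): a dict with "fx", "fy", "cx", "cy" (pixels), "R" (3x3) and "t" (3): a world point X has camera coordinates R X + t; the wrist camera has in their place "tool_from_camera" (4x4, takes a point from camera to tool coordinates, whose origin is the TCP and whose axes are the flange's). Camera axes: x right, y down, z forward; pixel columns grow to the right and rows downward; lengths in mm; the calibration is good to about 2 mm. A picture is of the moment at which its call begins: read the wrist's pose just before it. camera_params takes no time and is no camera call.
- hand_in(): hands the job in, once; it reports no verdict.
The state is a dict: "time": time; "joint_pos": joint angles; "qd": joint speeds; "joint_efforts": joint torques, N m; "tool_pos": TCP position; "tcp_rot": TCP orientation; "ft_force": force on the tool from outside, world axes, zero at the start; "wrist_torque": the same for the moment, N m; "finger_gap": finger opening in mm.
Only numpy, scipy, OpenCV 4.12 (cv2) and the standard library are available. Lean on these libraries where they do the work, as an engineer would, in place of code of your own. Each camera call takes 0.05 s, during which the arm holds its last target. There are 200 camera calls.

## Working session

There is one attempt and no reset: what is moved stays moved. The work goes in short steps, Python scripts to look and compute and a tool call to move; the robot and the scene stay as the last step left them, time stands still between calls to the robot, and variables do not carry over. Pictures are saved under pics/ and viewed, about 8 in all and at most 12, crops included, and the job is handed in when it is done.

Besides the shell and the picture viewer there is one more tool, called by a JSON object that holds its "api" and its "payload", one argument or row to a line. servo_tool: Moves the arm, as the interface text tells. Its arguments: {"type":"object","properties":{"motion":{"type":"array"},"force":{"type":"number"}},"required":["motion"]}

```bash
mkdir -p pics; ls
python3 - <<'E'
from bench import *
import cv2,numpy as np
print(sense(),hold_point_z)
for n in("side","top"):
    cv2.imwrite(f"pics/{n}0.png",snapshot(n)); print(n,camera_params(n))
print(camera_params("wrist"))
E
```

```text
pics
{'time': 0.0, 'joint_pos': array([ 5.93358803e+01,  7.51598790e+00,  8.53287764e+01,  1.66485186e-04,
        8.72611598e+01, -4.89537027e+00]), 'qd': array([-0.00919984, -0.0700482 , -0.08640496,  0.05939487, -0.01426968,
       -0.00712858]), 'joint_efforts': array([ 1.11331745e-03, -5.69424355e+01, -5.00540400e+01,  1.75738428e-04,
        1.53817510e-02, -2.34858597e-06]), 'tool_pos': array([260.54542561, 539.8286401 , 208.04011241]), 'tcp_rot': array([-1.79894476e+02, -9.20485159e-03,  1.54231234e+02]), 'ft_force': array([-0.34826372,  0.15503668,  0.00132805]), 'wrist_torque': array([ 0.02599429, -0.0022189 , -0.03269173]), 'finger_gap': 85.3279488630961} 18.700000000000003
side {'fx': 517.2551521332417, 'fy': 517.2551521332417, 'cx': 275.1812917732502, 'cy': 211.68604044154623, 'R': array([[ 0.99697778, -0.07708337,  0.00966702],
       [-0.05296456, -0.76545676, -0.64130391],
       [ 0.05683355,  0.63885375, -0.76722607]]), 't': array([-529.38098571,   89.23716741, 1339.99548529])}
top {'fx': 464.14037240858374, 'fy': 464.14037240858374, 'cx': 281.57487423272, 'cy': 216.68753225279056, 'R': array([[-1.22700448e-02, -9.99923749e-01, -1.39356072e-03],
       [-9.91889981e-01,  1.23477590e-02, -1.26498218e-01],
       [ 1.26505780e-01, -1.69879900e-04, -9.91965856e-01]]), 't': array([  24.42049448,  573.55914237, 1340.04531181])}
{'fx': 377.4005149235639, 'fy': 377.4005149235639, 'cx': 281.9706519658695, 'cy': 212.793952058393, 'tool_from_camera': array([[ 1.35642143e-03, -9.63727399e-01, -2.66885107e-01,
         6.76606175e+01],
       [ 9.99999080e-01,  1.30526862e-03,  3.69061622e-04,
        -2.74583487e-01],
       [-7.31804288e-06, -2.66885362e-01,  9.63728283e-01,
        -1.64935438e+02],
       [ 0.00000000e+00,  0.00000000e+00,  0.00000000e+00,
         1.00000000e+00]])}
```

View pics/top0.png

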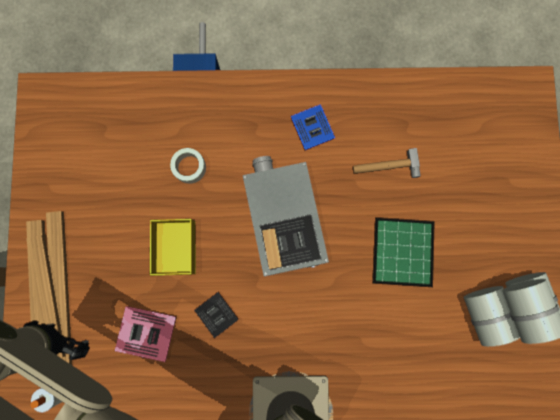

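View pics/side0.png

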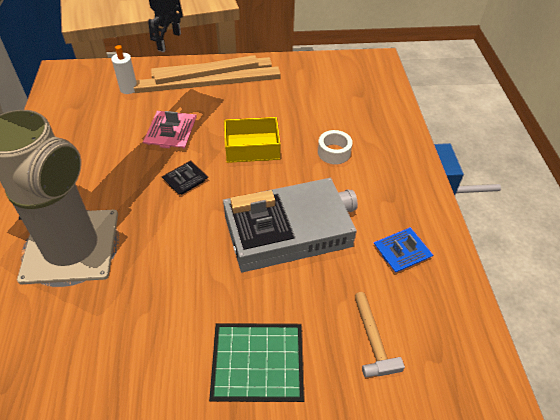

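The top view shows the unit at about (285,220), with its spigot at (262,163) pointing away from the robot. The black cover is at (290,243), the offcut at (271,248) and the mat at (404,252). The other cover-like things are the blue one (313,128), the pink one (146,335) and a small black one (216,315).

```bash
cat > h.py <<'E'
import cv2,numpy as np
from bench import *
def ray(n,uv,z):
    "pixels -> world points on plane z, fixed cameras"
    c=camera_params(n);R=np.array(c["R"]);t=np.array(c["t"])
    uv=np.atleast_2d(uv).astype(float)
    d=np.c_[(uv[:,0]-c["cx"])/c["fx"],(uv[:,1]-c["cy"])/c["fy"],np.ones(len(uv))]@R
    o=-R.T@t
    return o+d*((z-o[2])/d[:,2])[:,None]
def proj(n,X):
    c=camera_params(n);p=np.atleast_2d(X)@np.array(c["R"]).T+c["t"]
    return p[:,:2]/p[:,2:]*[c["fx"],c["fy"]]+[c["cx"],c["cy"]]
def big(m):
    return max(cv2.findContours(m.astype(np.uint8),0,1)[0],key=cv2.contourArea)
E
python3 - <<'E'
from h import *
im=cv2.imread("pics/top0.png");hsv=cv2.cvtColor(im,cv2.COLOR_BGR2HSV)
H,S,V=cv2.split(hsv)
m=((H>45)&(H<90)&(S>60));m[:,:360]=0
r=cv2.minAreaRect(big(m));b=ray("top",cv2.boxPoints(r),3);print("mat green",b.mean(0),b.round(),[np.linalg.norm(b[i]-b[i-1]) for i in range(4)])
m=((S<60)|(V<70));m[:, :235]=0;m[:,335:]=0;m[:155]=0;m[285:]=0
m=cv2.morphologyEx(m.astype(np.uint8),cv2.MORPH_OPEN,np.ones((5,5)))
c=big(m);h=cv2.convexHull(c);r=cv2.minAreaRect(c);print("unit",r);b=ray("top",cv2.boxPoints(r),70);print(b.round(1),[np.linalg.norm(b[i]-b[i-1]) for i in range(4)])
print(cv2.approxPolyDP(h,6,True)[:,0])
a=cv2.resize(im[155:285,225:345],None,fx=4.6,fy=4.6,interpolation=cv2.INTER_CUBIC)
s=cv2.imread("pics/side0.png")
cv2.imwrite("pics/c1.png",a)
E
```

```text
mat green [ 467.50631864 -347.84235249    3.        ] [[ 378. -257.    3.]
 [ 566. -272.    3.]
 [ 557. -440.    3.]
 [ 369. -422.    3.]] [np.float64(165.66115140336453), np.float64(189.21922393501478), np.float64(168.5102293016746), np.float64(189.16751108768798)]
unit ((283.859375, 211.96969604492188), (118.10588073730469, 66.03643798828125), 78.19756317138672)
[[ 736.3  139.    70. ]
 [ 774.6  -51.6   70. ]
 [ 434.5 -114.3   70. ]
 [ 398.5   70.5   70. ]] [np.float64(344.63112027656126), np.float64(194.47023792937995), np.float64(345.87239560305034), np.float64(188.36319417851652)]
[[255 159]
 [305 163]
 [326 262]
 [263 273]
 [244 182]]
```

View pics/c1.png

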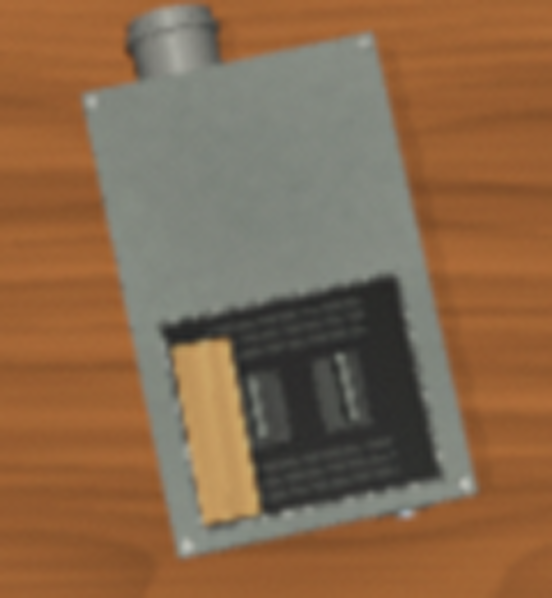

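The crop shows the deck corners at (85,97), (372,34), (478,492) and (180,556). The offcut top has corners (170,345), (230,338), (260,515) and (203,525), and the tabs are at about (268,408) and (343,393).

Run:
```python
from h import *
f=lambda p:np.array([225,155])+(np.array(p)+.5)/4.6-.5
d=ray("top",f([(85,97),(372,34),(478,492),(180,556)]),70)
print("deck",d.round(1),[round(np.linalg.norm(d[i]-d[i-1]),1) for i in range(4)],"centre",d.mean(0).round(1))
ux=(d[0]+d[1]-d[2]-d[3])[:2];uy=(d[0]+d[3]-d[1]-d[2])[:2]
y1=np.arctan2(ux[1],ux[0]);y2=np.arctan2(-uy[0],uy[1]);print("yaw",np.degrees([y1,y2]))
yaw=(y1+y2)/2;C=d.mean(0)[:2]
R=np.array([[np.cos(yaw),-np.sin(yaw)],[np.sin(yaw),np.cos(yaw)]])
loc=lambda p:(p[:,:2]-C)@R
o=ray("top",f([(170,345),(230,338),(260,515),(203,525)]),95);print("offcut loc",loc(o).round(1),loc(o).mean(0), "world",o.mean(0).round(1))
e=(o[0]+o[1]-o[2]-o[3]);print("off yaw",np.degrees(np.arctan2(e[1],e[0])))
k=ray("top",f([(163,328),(393,278),(440,478)]),71);print("cover loc",loc(k).round(1))
k=ray("top",f([(268,408),(343,393)]),100);print("tabs loc",loc(k).round(1))
print("cover centre w",C+R@[-71,0])
# side check: predicted corners in side view
L=np.array([[150,95],[150,-95],[-150,-95],[-150,95]])@R.T+C
P=proj("side",np.c_[L,[70]*4]);im=cv2.imread("pics/side0.png")
O=proj("side",o)
for p in P: cv2.circle(im,tuple((p*1).astype(int)),2,(0,0,255),-1)
for p in O: cv2.circle(im,tuple((p*1).astype(int)),1,(255,0,0),-1)
cv2.imwrite("pics/c2.png",cv2.resize(im[170:280,210:370],None,fx=4.5,fy=4.5))
```

```text
deck [[ 691.8  128.5   70. ]
 [ 730.6  -54.8   70. ]
 [ 438.6 -115.2   70. ]
 [ 401.5   70.2   70. ]] [np.float64(296.2), np.float64(187.3), np.float64(298.1), np.float64(189.1)] centre [565.6   7.1  70. ]
yaw [11.51566074 11.62828525]
offcut loc [[ -21.2   73. ]
 [ -24.8   36. ]
 [-134.5   41. ]
 [-133.1   76.2]] [-78.41344907  56.53175325] world [477.5  46.8  95. ]
off yaw 9.463717055947384
cover loc [[  -7.2   75.6]
 [  -7.1  -72.2]
 [-135.5  -73.2]]
tabs loc [[-72.2  22.4]
 [-73.  -24.3]]
cover centre w [496.06031315  -7.09288028]
```

View pics/c2.png

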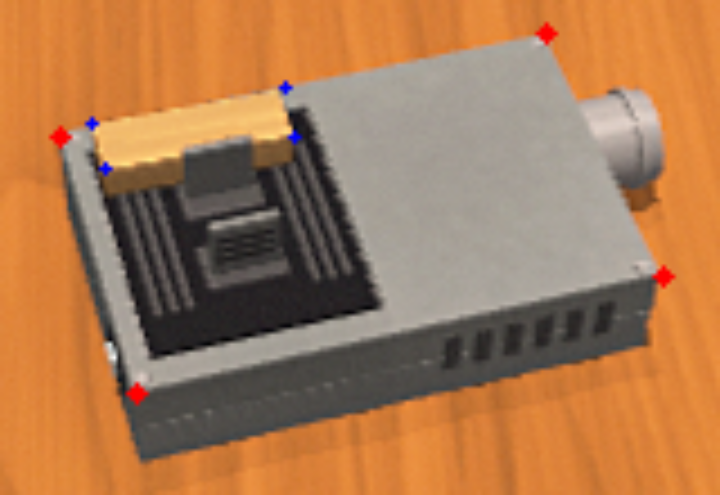

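The red and blue predictions from the top view land on the unit and offcut corners in the side view to within about 3 mm, so the pose holds. Next I'll write a helper that gives the remaining shift in tool axes.

```bash
cat >> h.py <<'E'
from scipy.spatial.transform import Rotation as Ro
C=np.array([565.6,7.1]);YAW=11.57
def loc2w(x,y):
    a=np.radians(YAW);return C+[x*np.cos(a)-y*np.sin(a),x*np.sin(a)+y*np.cos(a)]
def w2loc(p):
    a=np.radians(YAW);d=np.array(p)[:2]-C;return np.array([d[0]*np.cos(a)+d[1]*np.sin(a),-d[0]*np.sin(a)+d[1]*np.cos(a)])
def todo(xyz,yaw):
    "remaining shift / turn, in present tool axes and in target tool axes"
    s=sense();R=Ro.from_euler("xyz",s["tcp_rot"],degrees=True);T=Ro.from_euler("xyz",[180,0,yaw],degrees=True)
    d=np.array(xyz)-s["tool_pos"]
    print("t",round(s["time"],2),"pos",s["tool_pos"].round(1),"rpy",s["tcp_rot"].round(2),"loc",w2loc(s["tool_pos"]).round(1),"F",s["ft_force"].round(1),"gap",round(s["finger_gap"],1))
    print("shift now-axes",R.inv().apply(d).round(1),"target-axes",T.inv().apply(d).round(1),"turn",(R.inv()*T).as_rotvec().round(3))
E
python3 - <<'E'
from h import *
p=loc2w(-168,57);print(p);todo([*p,208],191.57)
E
```

```text
[389.5814885   29.24686458]
t 0.1 pos [260.5 539.9 208.1] rpy [-1.7990e+02 -1.0000e-02  1.5423e+02] loc [-192.   583.1] F [ 0.6  0.3 -0.5] gap 85.8
shift now-axes [-338.2 -403.7    0.7] target-axes [-2.400e+01 -5.261e+02  1.000e-01] turn [-0.002 -0.001 -0.652]
```

{"api": "servo_tool", "payload": {
  "motion": [
    [0, 0, 0, 0, 0, 0, -0.13],
    [0, 0, 0, 0, 0, 0, -0.13],
    [0, 0, 0, 0, 0, 0, -0.13],
    [0, 0, 0, 0, 0, 0, -0.13],
    [0, 0, 0, 0, 0, 0, -0.13],
    [0, 0, -40, 0, 0, 0, 0],
    [0, 0, -45, 0, 0, 0, 0],
    [0, 0, -45, 0, 0, 0, 0],
    [0, 0, -45, 0, 0, 0, 0],
    [0, 0, -45, 0, 0, 0, 0]
  ],
  "force": 25
}}

```text
time: 1.1
tool_pos: [307.3, 319.9, 201.1]
tcp_rot: [-179.5, -0.6, -166.5]
ft_force: [1.4, -0.3, 0.6]
finger_gap: 0.4
```

Run:
```python
from h import *
p=loc2w(-168,57);todo([*p,208],191.57)
```

```text
t 1.1 pos [307.3 319.9 201.1] rpy [-179.48   -0.65 -166.5 ] loc [-190.3  358.2] F [ 1.4 -0.3  0.6] gap 0.4
shift now-axes [ -12.1 -301.9   -4.3] target-axes [ -22.3 -301.2   -6.9] turn [-0.009 -0.011  0.034]
```

{"api": "servo_tool", "payload": {
  "motion": [
    [0, -2, -45, -3, -0.009, -0.011, 0.034],
    [0, -3, -45, -2, 0, 0, 0],
    [0, -3, -45, -2, 0, 0, 0],
    [0, -3, -45, -2, 0, 0, 0],
    [0, -3, -45, 0, 0, 0, 0],
    [0, -3, -40, 0, 0, 0, 0],
    [0, -3, -30, 0, 0, 0, 0],
    [0, 0, 0, 0, 0, 0, 0]
  ]
}}

```text
time: 1.9
tool_pos: [386.7, 18.9, 208.8]
tcp_rot: [-179.8, 0.0, -168.7]
ft_force: [-1.1, 0.4, 0.4]
finger_gap: 0.1
```

Run:
```python
from h import *
p=loc2w(-168,57);todo([*p,77],191.57)
```

```text
t 1.9 pos [386.7  18.9 208.8] rpy [-179.85    0.   -168.72] loc [-172.9   47.5] F [-1.1  0.4  0.4] gap 0.1
shift now-axes [ -4.8   9.9 131.7] target-axes [ -4.9   9.5 131.8] turn [-0.003  0.    -0.005]
```

{"api": "servo_tool", "payload": {
  "motion": [
    [0, 0, 10, 25, -0.003, 0, -0.005],
    [0, 0, 0, 30, 0, 0, 0],
    [0, 0, 0, 30, 0, 0, 0],
    [0, 0, 0, 25, 0, 0, 0],
    [0, 0, 0, 15, 0, 0, 0],
    [0, 0, 0, 5, 0, 0, 0],
    [0, 0, 0, 0, 0, 0, 0]
  ]
}}

```text
time: 2.6
tool_pos: [383.0, 32.1, 73.7]
tcp_rot: [179.8, -0.0, -168.6]
ft_force: [0.1, 0.6, 0.2]
finger_gap: 0.2
```

Run:
```python
from h import *
p=loc2w(-168,57);todo([*p,77],191.57)
```

```text
t 2.6 pos [383.   32.1  73.7] rpy [ 1.7983e+02 -4.0000e-02 -1.6857e+02] loc [-173.9   61.1] F [0.1 0.6 0.2] gap 0.2
shift now-axes [-5.9 -4.1 -3.4] target-axes [-5.9 -4.1 -3.3] turn [ 0.003 -0.001 -0.002]
```

{"api": "servo_tool", "payload": {
  "motion": [
    [0, 0, -3, -4, 0.003, 0, 0],
    [0, -8, 0, 0, 0, 0, 0],
    [0, -8, 0, 0, 0, 0, 0],
    [0, -8, 0, 0, 0, 0, 0],
    [0, -6, 0, 0, 0, 0, 0],
    [0, 0, 0, 0, 0, 0, 0]
  ]
}}

```text
time: 3.2
tool_pos: [419.5, 35.9, 82.6]
tcp_rot: [-179.9, 0.4, -168.5]
ft_force: [-0.4, 0.4, -0.5]
finger_gap: -0.3
```

Run:
```python
from h import *
p=loc2w(7,57);todo([*p,77],191.57)
```

```text
t 3.2 pos [419.5  35.9  82.6] rpy [-179.89    0.39 -168.54] loc [-137.3   57.5] F [-0.4  0.4 -0.5] gap -0.3
shift now-axes [-144.3   -0.3    6.6] target-axes [-144.3   -0.5    5.6] turn [-0.002  0.007 -0.002]
```

{"api": "servo_tool", "payload": {
  "motion": [
    [0, -8, 0, 3, 0, 0.005, 0],
    [0, -10, 0, 1, 0, 0, 0],
    [0, -10, 0, 0, 0, 0, 0],
    [0, -10, 0, 0, 0, 0, 0],
    [0, -10, 0, 0, 0, 0, 0],
    [0, -10, 0, 0, 0, 0, 0],
    [0, 0, 0, 0, 0, 0, 0]
  ]
}}

```text
time: 3.9
tool_pos: [478.1, 47.9, 77.5]
tcp_rot: [-179.9, -0.1, -168.5]
ft_force: [-0.7, 0.3, 0.5]
finger_gap: 0.3
```

Run:
```python
from h import *
p=loc2w(7,57);todo([*p,77],191.57)
im=snapshot("top");cv2.imwrite("pics/t2.png",cv2.resize(im[155:285,225:345],None,fx=4.6,fy=4.6,interpolation=cv2.INTER_CUBIC))
```

```text
t 3.9 pos [478.1  47.9  77.5] rpy [-1.7992e+02 -1.0000e-01 -1.6854e+02] loc [-77.6  57.5] F [-0.7  0.3  0.5] gap 0.3
shift now-axes [-84.6  -0.4   0.3] target-axes [-84.6  -0.5   0.5] turn [-0.001 -0.002 -0.002]
```

View pics/t2.png

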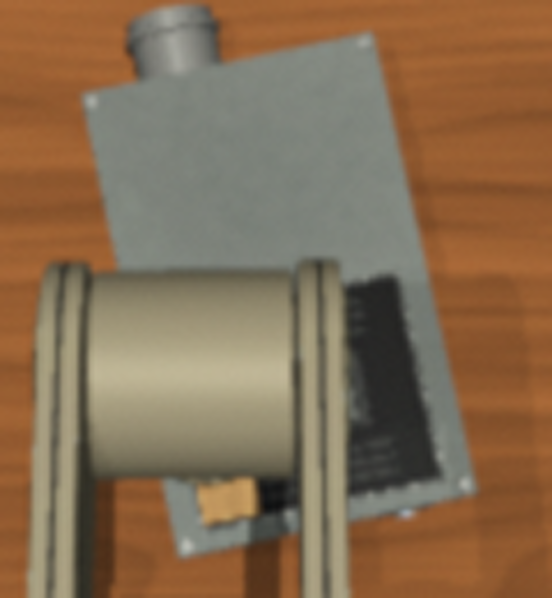

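The offcut's rear end is still at (203-258,520) in this top view, although the TCP should be well past it. I'll look from the side.

Run:
```python
from h import *
s=sense();im=snapshot("side");p=proj("side",s["tool_pos"])[0];print(p)
cv2.circle(im,tuple(p.astype(int)),2,(0,0,255),-1)
a=cv2.resize(im[130:280,190:390],None,fx=2.6,fy=2.6,interpolation=cv2.INTER_CUBIC)
w=cv2.resize(snapshot("wrist"),None,fx=.92,fy=.92)[:390]
cv2.imwrite("pics/s2.png",cv2.resize(np.hstack([a,w[:390]]),None,fx=.76,fy=.76))
```

```text
[253.37196019 203.10875556]Traceback (most recent call last):
  File "<stdin>", line 6, in <module>
    return _nx.concatenate(arrs, 1, dtype=dtype, casting=casting)
           ~~~~~~~~~~~~~~~^^^^^^^^^^^^^^^^^^^^^^^^^^^^^^^^^^^^^^^
ValueError: all the input array dimensions except for the concatenation axis must match exactly, but along dimension 0, the array at index 0 has size 390 and the array at index 1 has size 386
```

Run:
```python
from h import *
s=sense();im=snapshot("side");p=proj("side",s["tool_pos"])[0]
cv2.circle(im,tuple(p.astype(int)),2,(0,0,255),-1)
a=cv2.resize(im[130:280,190:390],(400,300),interpolation=cv2.INTER_CUBIC)
w=cv2.resize(snapshot("wrist"),(400,300))
cv2.imwrite("pics/s2.png",np.hstack([a,w]))
```

```text
(no output)
```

View pics/s2.png

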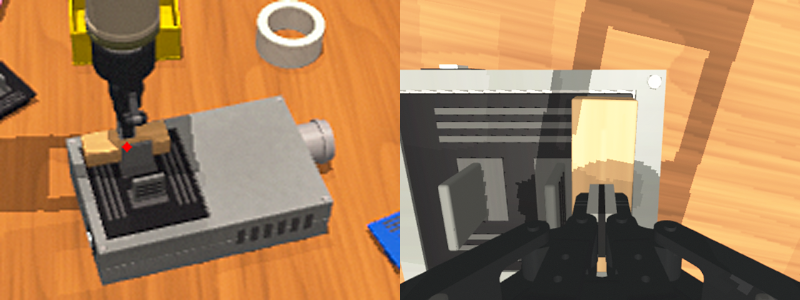

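The side view shows the fingertips apparently on top of the offcut, about 7 px above where the TCP should be at (127,147). I'll zoom in before going further.

Run:
```python
from h import *
s=sense();im=snapshot("side")
p=proj("side",s["tool_pos"])[0];q=proj("side",s["tool_pos"]+[0,0,20])[0];print(p,q,s["tool_pos"],s["joint_pos"].round(2))
a=cv2.resize(im[165:235,215:285],(420,420),interpolation=cv2.INTER_CUBIC)
for P,c in((p,(0,0,255)),(q,(255,0,0))): cv2.circle(a,tuple(((P-[215,165])*6).astype(int)),3,c,-1)
w=snapshot("wrist")[230:420,190:380];w=cv2.resize(w,(380,420))
cv2.imwrite("pics/s3.png",np.hstack([a,w]))
```

```text
[253.15225585 203.13857838] [252.97233459 198.02444568] [476.7579527   47.70598634  77.31612298] [-3.3000e-01 -5.2300e+00  1.1231e+02 -1.1000e-01  7.3050e+01 -1.0175e+02]
```

View pics/s3.png

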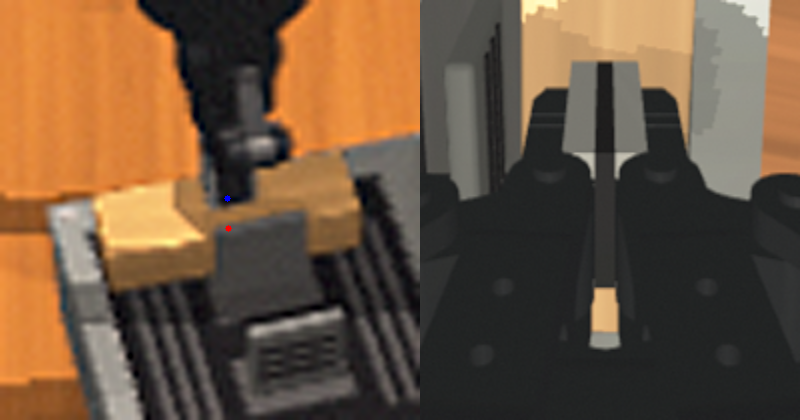

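Zoomed in, the real tips sit near the blue dot (reported TCP +20 mm) or higher, hovering over the offcut without force. The wrist view agrees: the pad end is about 25 mm short of the TCP. So the true tip height differs from the report, and I'll calibrate it by touching down gently on the offcut top (95 mm).

{"api": "servo_tool", "payload": {
  "motion": [
    [0, 0, 0, 2, 0, 0, 0],
    [0, 0, 0, 2, 0, 0, 0],
    [0, 0, 0, 0, 0, 0, 0]
  ]
}}

```text
time: 4.55
tool_pos: [476.6, 47.6, 73.3]
tcp_rot: [-179.9, -0.1, -168.6]
ft_force: [-0.0, -0.7, -0.3]
finger_gap: -0.3
```

{"api": "servo_tool", "payload": {
  "motion": [
    [0, 0, 0, 2, 0, 0, 0],
    [0, 0, 0, 1, 0, 0, 0],
    [0, 0, 0, 0, 0, 0, 0]
  ]
}}

```text
time: 4.85
tool_pos: [477.1, 47.6, 73.2]
tcp_rot: [-179.9, -0.1, -168.6]
ft_force: [-0.1, 0.2, -0.3]
finger_gap: 0.1
```

{"api": "servo_tool", "payload": {
  "motion": [
    [0, 0, 0, 3, 0, 0, 0],
    [0, 0, 0, 0, 0, 0, 0],
    [0, 0, 0, 0, 0, 0, 0]
  ]
}}

```text
time: 5.15
tool_pos: [478.4, 47.6, 73.8]
tcp_rot: [-179.9, 0.1, -168.5]
ft_force: [0.5, -0.1, -0.4]
finger_gap: 0.1
```

Run:
```python
from h import *
p=loc2w(7,57);todo([*p,77],191.57);print(sense()["joint_pos"])
```

```text
t 5.15 pos [478.4  47.6  73.8] rpy [-1.7986e+02  8.0000e-02 -1.6854e+02] loc [-77.3  57.1] F [ 0.5 -0.1 -0.4] gap 0.1
shift now-axes [-84.3   0.   -3.1] target-axes [-84.3  -0.1  -3.2] turn [-0.002  0.001 -0.002]
[  -0.33439216   -4.96326361  112.44733588   -0.12902728   72.41148044
 -101.75355361]
```

```bash
python3 -c "
from h import *;s=sense();print(s['joint_efforts'].round(2),s['wrist_torque'])"
```

```text
[ 2.000e-02 -4.217e+01 -4.666e+01 -2.000e-02  1.200e-01  0.000e+00] [ 0.03066342 -0.01996214 -0.04455806]
```

{"api": "servo_tool", "payload": {
  "motion": [
    [0, 0, 0, -8, 0, 0, 0],
    [0, 0, 0, 0, 0, 0, 0]
  ]
}}

```text
time: 5.35
tool_pos: [478.1, 47.6, 81.8]
tcp_rot: [-179.9, 0.0, -168.5]
ft_force: [-0.2, -0.6, 0.7]
finger_gap: 0.1
```

```bash
python3 -c "
from h import *;s=sense();print(s['joint_efforts'].round(2),s['wrist_torque']);todo([0,0,0],191.57)"
```

```text
[ 6.000e-02 -4.099e+01 -4.560e+01 -1.000e-02  3.800e-01 -0.000e+00] [ 0.04511904 -0.02643749 -0.0463123 ]
t 5.35 pos [478.1  47.6  81.8] rpy [-1.7987e+02  4.0000e-02 -1.6854e+02] loc [-77.6  57.2] F [-0.2 -0.6  0.7] gap 0.1
shift now-axes [478.1  48.5  81.3] target-axes [478.   49.3  81.8] turn [-0.002  0.001 -0.002]
```

{"api": "servo_tool", "payload": {
  "motion": [
    [0, 0, 0, -8, 0, 0, 0],
    [0, 0, 0, 0, 0, 0, 0]
  ]
}}

```text
time: 5.55
tool_pos: [477.9, 47.6, 90.1]
tcp_rot: [-179.9, 0.0, -168.5]
ft_force: [0.5, -0.6, -0.2]
finger_gap: 0.0
```

```bash
python3 -c "
from h import *;s=sense();print(s['joint_efforts'].round(2),s['wrist_torque']);todo([0,0,0],191.57)"
```

```text
[ 6.000e-02 -4.064e+01 -4.576e+01 -1.000e-02  4.000e-01 -0.000e+00] [-0.02154752 -0.05350966 -0.01771198]
t 5.55 pos [477.9  47.6  90.1] rpy [-1.7987e+02  2.0000e-02 -1.6854e+02] loc [-77.8  57.3] F [ 0.5 -0.6 -0.2] gap 0.0
shift now-axes [477.9  48.5  89.9] target-axes [477.8  49.2  90.1] turn [-0.002  0.    -0.002]
```

{"api": "servo_tool", "payload": {
  "motion": [
    [0, 0, 0, 10, 0, 0, 0],
    [0, 0, 0, 5, 0, 0, 0],
    [0, 0, 0, 5, 0, 0, 0]
  ]
}}

```text
time: 5.85
tool_pos: [479.1, 47.5, 72.5]
tcp_rot: [-179.8, 0.1, -168.5]
ft_force: [-33.4, -1.3, 78.0]
finger_gap: -0.0
```

```bash
python3 -c "
from h import *;s=sense();print(s['joint_efforts'].round(2),s['wrist_torque']);todo([0,0,0],191.57)"
```

```text
[ -1.38 -11.81 -25.72   0.3  -12.81  -0.  ] [-0.05615828  5.65857358  0.05504055]
t 5.85 pos [479.1  47.5  72.5] rpy [-1.7984e+02  1.2000e-01 -1.6854e+02] loc [-76.6  57. ] F [-33.4  -1.3  78. ] gap -0.0
shift now-axes [479.1  48.8  71.3] target-axes [478.9  49.5  72.5] turn [-0.003  0.002 -0.002]
```

{"api": "servo_tool", "payload": {
  "motion": [
    [0, 0, 0, 5, 0, 0, 0],
    [0, 0, 0, 5, 0, 0, 0]
  ]
}}

```text
time: 6.05
tool_pos: [479.0, 47.5, 72.6]
tcp_rot: [-179.8, -0.0, -168.5]
ft_force: [-32.4, -0.5, 59.8]
finger_gap: 0.1
```

```bash
python3 -c "
from h import *;s=sense();print(s['joint_efforts'].round(2),s['wrist_torque']);todo([0,0,0],191.57)"
```

```text
[-1.180e+00 -2.109e+01 -3.561e+01  3.700e-01 -1.187e+01 -1.000e-02] [-0.1803447   5.65064619  0.0159219 ]
t 6.05 pos [479.   47.5  72.6] rpy [-1.7983e+02 -3.0000e-02 -1.6849e+02] loc [-76.7  57. ] F [-32.4  -0.5  59.8] gap 0.1
shift now-axes [478.8  49.2  72.6] target-axes [478.8  49.5  72.6] turn [-0.003 -0.    -0.001]
```

The contact is clear: the offcut top (95 mm) corresponds to a reported z of about 73, so the real tip sits about 22 mm above the report. I'll back off and push again at a reported 55.

{"api": "servo_tool", "payload": {
  "motion": [
    [0, 0, 0, -15, 0, 0, 0],
    [0, 0, 0, -15, 0, 0, 0],
    [0, 20, 0, 0, 0, 0, 0],
    [0, 30, 0, 0, 0, 0, 0],
    [0, 30, 0, 0, 0, 0, 0],
    [0, 12, 0, 0, 0, 0, 0],
    [0, 0, 0, 0, 0, 0, 0]
  ]
}}

```text
time: 6.75
tool_pos: [385.6, 28.9, 101.9]
tcp_rot: [-179.8, -0.1, -168.5]
ft_force: [1.0, -0.7, -0.6]
finger_gap: -0.3
```

Run:
```python
from h import *
p=loc2w(-170,57);todo([*p,55],191.57)
im=snapshot("top");cv2.imwrite("pics/t4.png",im)
im=snapshot("side");cv2.imwrite("pics/s4.png",im)
# offcut mask in side view: bright wood inside the unit's outline
for n in("side0","s4"):
    x=cv2.imread(f"pics/{n}.png")[185:225,225:285];h=cv2.cvtColor(x,cv2.COLOR_BGR2HSV)
    m=(h[...,0]>12)&(h[...,0]<24)&(h[...,2]>170)&(h[...,1]<160);ys,xs=np.nonzero(m);print(n,m.sum(),xs.mean()+225,ys.mean()+185,xs.min()+225,xs.max()+225)
```

```text
t 6.75 pos [385.6  28.9 101.9] rpy [-1.7985e+02 -1.1000e-01 -1.6845e+02] loc [-172.    57.5] F [ 1.  -0.7 -0.6] gap -0.3
shift now-axes [-2.1 -0.4 46.9] target-axes [-2.  -0.5 46.9] turn [-0.003 -0.002 -0.   ]
side0 507 251.40433925049308 199.16173570019723 225 284
s4 443 259.4356659142212 197.4785553047404 227 284
```

{"api": "servo_tool", "payload": {
  "motion": [
    [0, 0, 0, 20, 0, 0, 0],
    [0, 0, 0, 20, 0, 0, 0],
    [0, 0, 0, 6, 0, 0, 0],
    [0, 0, 0, 0, 0, 0, 0]
  ]
}}

```text
time: 7.25
tool_pos: [390.6, 29.3, 55.7]
tcp_rot: [-179.8, 0.1, -168.4]
ft_force: [-0.1, 0.2, 0.5]
finger_gap: -0.1
```

{"api": "servo_tool", "payload": {
  "motion": [
    [0, -8, 0, 0, 0, 0, 0],
    [0, -8, 0, 0, 0, 0, 0],
    [0, -8, 0, 0, 0, 0, 0],
    [0, -8, 0, 0, 0, 0, 0],
    [0, 0, 0, 0, 0, 0, 0]
  ]
}}

```text
time: 7.75
tool_pos: [427.9, 36.5, 58.6]
tcp_rot: [-179.8, 0.3, -168.4]
ft_force: [-0.2, -0.1, 0.0]
finger_gap: -0.2
```

Run:
```python
from h import *
p=loc2w(7,57);todo([*p,55],191.57)
```

```text
t 7.75 pos [427.9  36.5  58.6] rpy [-179.77    0.31 -168.42] loc [-129.    56.4] F [-0.2 -0.1  0. ] gap -0.2
shift now-axes [-136.     0.6    4.3] target-axes [-136.     0.6    3.6] turn [-0.004  0.005  0.   ]
```

{"api": "servo_tool", "payload": {
  "motion": [
    [0, -8, 0, 2, 0, 0.004, 0],
    [0, -9, 0, 0, 0, 0, 0],
    [0, -9, 0, 0, 0, 0, 0],
    [0, -9, 0, 0, 0, 0, 0],
    [0, -9, 0, 0, 0, 0, 0],
    [0, 0, 0, 0, 0, 0, 0]
  ]
}}

```text
time: 8.35
tool_pos: [474.6, 46.1, 57.2]
tcp_rot: [-179.8, 0.1, -168.4]
ft_force: [-0.0, 0.5, -0.6]
finger_gap: 0.1
```

Run:
```python
from h import *
p=loc2w(7,57);todo([*p,55],191.57)
im=snapshot("side");w=cv2.resize(snapshot("wrist"),(400,300))
cv2.imwrite("pics/s5.png",np.hstack([cv2.resize(im[130:280,190:390],(400,300),interpolation=cv2.INTER_CUBIC),w]))
```

```text
t 8.35 pos [474.6  46.1  57.2] rpy [-1.7976e+02  8.0000e-02 -1.6840e+02] loc [-81.3  56.4] F [-0.   0.5 -0.6] gap 0.1
shift now-axes [-88.3   0.5   2.3] target-axes [-88.3   0.6   2.2] turn [-0.004  0.001  0.   ]
```

View pics/s5.png

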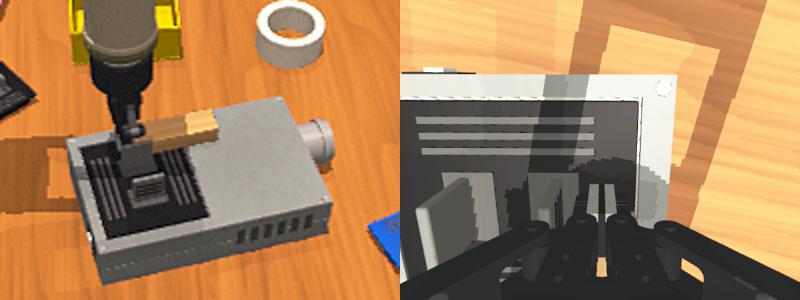

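The push works. The offcut is sliding straight ahead of the fingers, with its lit end at (200,122) already over the deck.

{"api": "servo_tool", "payload": {
  "motion": [
    [0, -9, 0, 1, 0, 0, 0],
    [0, -9, 0, 0, 0, 0, 0],
    [0, -9, 0, 0, 0, 0, 0],
    [0, -9, 0, 0, 0, 0, 0],
    [0, -9, 0, 0, 0, 0, 0],
    [0, -9, 0, 0, 0, 0, 0],
    [0, -9, 0, 0, 0, 0, 0],
    [0, -9, 0, 0, 0, 0, 0],
    [0, -7, 0, 0, 0, 0, 0],
    [0, 0, 0, 0, 0, 0, 0]
  ]
}}

```text
time: 9.45
tool_pos: [557.6, 63.2, 55.4]
tcp_rot: [-179.8, -0.0, -168.4]
ft_force: [0.4, 0.6, 0.7]
finger_gap: 0.0
```

Run:
```python
from h import *
p=loc2w(7,57);todo([*p,55],191.57)
```

```text
t 9.45 pos [557.6  63.2  55.4] rpy [-1.7978e+02 -1.0000e-02 -1.6841e+02] loc [ 3.4 56.6] F [0.4 0.6 0.7] gap 0.0
shift now-axes [-3.6  0.4  0.4] target-axes [-3.6  0.4  0.4] turn [-0.004 -0.     0.   ]
```

{"api": "servo_tool", "payload": {
  "motion": [
    [0, 6, 0, 0, 0, 0, 0],
    [0, 6, 0, -20, 0, 0, 0],
    [0, 0, 0, -40, 0, 0, 0],
    [85, 0, 0, -40, 0, 0, 0],
    [85, 15, 10, -10, 0, 0, 0],
    [85, 20, 15, 0, 0, 0, 0],
    [85, 20, 15, 0, 0, 0, 0],
    [85, 5, 10, 0, 0, 0, 0],
    [85, 0, 0, 0, 0, 0, 0],
    [85, 0, 0, 0, 0, 0, 0]
  ]
}}

```text
time: 10.45
tool_pos: [469.6, 97.9, 168.5]
tcp_rot: [-179.8, -0.1, -168.5]
ft_force: [1.1, -0.5, -0.2]
finger_gap: 85.2
```

Run:
```python
from h import *
p=loc2w(-71,0);todo([*p,55],191.57)
im=snapshot("top");cv2.imwrite("pics/t6.png",np.hstack([cv2.resize(im[155:285,225:345],(400,433),interpolation=cv2.INTER_CUBIC)[:420],cv2.resize(snapshot("wrist"),(400,420))]))
```

```text
t 10.45 pos [469.6  97.9 168.5] rpy [-1.7979e+02 -1.1000e-01 -1.6846e+02] loc [-75.8 108.2] F [ 1.1 -0.5 -0.2] gap 85.2
shift now-axes [  -5.  -107.8  113.9] target-axes [  -4.8 -108.2  113.5] turn [-0.004 -0.002 -0.   ]
```

View pics/t6.png

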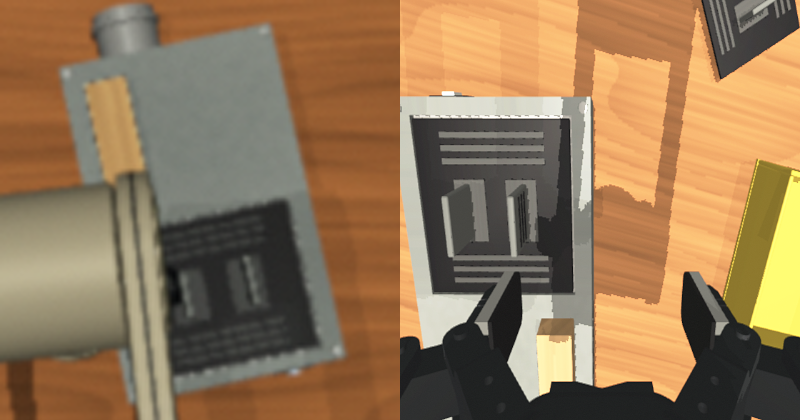

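The offcut lies straight on the deck, its top running from (100,80) to (130,180) in the left crop, with its rear end well ahead of the cover. My sideways move went the wrong way, so the tool is over y +108. I'll bring it back over the tabs.

{"api": "servo_tool", "payload": {
  "motion": [
    [85, -1, -20, 0, -0.004, -0.002, 0],
    [85, -1, -30, 0, 0, 0, 0],
    [85, -1, -30, 0, 0, 0, 0],
    [85, -1, -20, 0, 0, 0, 0],
    [85, 0, 0, 0, 0, 0, 0],
    [85, 0, 0, 0, 0, 0, 0]
  ]
}}

```text
time: 11.15
tool_pos: [496.6, -5.1, 166.3]
tcp_rot: [179.9, -0.2, -168.6]
ft_force: [0.0, 1.2, 0.4]
finger_gap: 85.2
```

Run:
```python
from h import *
p=loc2w(-71,0);todo([*p,55],191.57)
```

```text
t 11.15 pos [496.6  -5.1 166.3] rpy [ 179.93   -0.19 -168.59] loc [-70.    1.9] F [0.  1.2 0.4] gap 85.2
shift now-axes [  0.6  -2.  111.3] target-axes [  1.   -1.9 111.3] turn [ 0.001 -0.003 -0.003]
```

Next I'll check centring with the wrist camera by casting the tab tops to real z 111, allowing for the 22 mm offset.

Run:
```python
from h import *
cv2.imwrite("pics/w7.png",snapshot("wrist"))
s=sense();w=camera_params("wrist");T=np.array(w["tool_from_camera"])
for off in(0,22):
  for z,pts in((111,[(-71,34),(-71,-34),(-71,28),(-71,-28)]),(71,[(-6,75),(-6,-75),(-136,75),(-136,-75)])):
    X=np.array([[*loc2w(*p),z] for p in pts])
    R=Ro.from_euler("xyz",s["tcp_rot"],degrees=True)
    x=R.inv().apply(X-(s["tool_pos"]+[0,0,off]));c=(x-T[:3,3])@T[:3,:3]
    print(off,z,(c[:,:2]/c[:,2:]*w["fx"]+[w["cx"],w["cy"]]).round(0).tolist())
```

```text
0 111 [[334.0, 222.0], [223.0, 222.0], [325.0, 222.0], [233.0, 222.0]]
0 71 [[378.0, 289.0], [180.0, 289.0], [391.0, 112.0], [166.0, 112.0]]
22 111 [[330.0, 213.0], [228.0, 213.0], [321.0, 213.0], [237.0, 213.0]]
22 71 [[372.0, 277.0], [187.0, 277.0], [383.0, 111.0], [175.0, 112.0]]
```

View pics/w7.png

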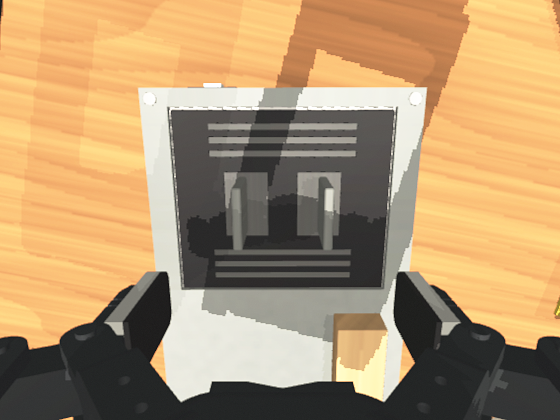

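The wrist view puts the cover corners at (170,108), (395,108), (182,289) and (383,289). That matches the zero-offset prediction, so the pose report is right and it's the fingers that end about 22 mm short of the TCP. The tabs (234 and 333) sit centred between the pads (168 and 395), so I'll descend straight.

{"api": "servo_tool", "payload": {
  "motion": [
    [85, 0, 0, 20, 0, -0.003, -0.003],
    [85, 0, 0, 30, 0, 0, 0],
    [85, 0, 0, 25, 0, 0, 0],
    [85, 0, 0, 18, 0, 0, 0],
    [85, 0, 0, 8, 0, 0, 0],
    [85, 0, 0, 4, 0, 0, 0],
    [85, 0, 0, 0, 0, 0, 0]
  ]
}}

```text
time: 11.9
tool_pos: [497.8, 0.3, 59.2]
tcp_rot: [179.9, 0.2, -168.1]
ft_force: [-0.5, 0.2, -0.2]
finger_gap: 85.3
```

Run:
```python
from h import *
p=loc2w(-71,0);todo([*p,53],191.57)
```

```text
t 11.9 pos [4.978e+02 3.000e-01 5.920e+01] rpy [ 1.7991e+02  1.5000e-01 -1.6806e+02] loc [-67.8   7. ] F [-0.5  0.2 -0.2] gap 85.3
shift now-axes [ 3.3 -7.   6.2] target-axes [ 3.2 -7.   6.2] turn [0.002 0.003 0.006]
```

{"api": "servo_tool", "payload": {
  "motion": [
    [85, 2, -5, 3, 0, 0.003, 0.006],
    [85, 0, 0, 3, 0, 0, 0],
    [85, 0, 0, 0, 0, 0, 0]
  ]
}}

```text
time: 12.2
tool_pos: [498.8, -5.3, 55.4]
tcp_rot: [180.0, 0.2, -168.4]
ft_force: [-0.6, 0.1, -0.5]
finger_gap: 85.0
```

Run:
```python
from h import *
p=loc2w(-70,2);todo([*p,53],191.57)
```

```text
t 12.2 pos [498.8  -5.3  55.4] rpy [ 179.99    0.19 -168.41] loc [-67.9   1.2] F [-0.6  0.1 -0.5] gap 85.0
shift now-axes [2.1 0.8 2.4] target-axes [2.1 0.8 2.4] turn [0.    0.003 0.   ]
```

Well placed, so I'll close on the tabs at 26 N.

{"api": "servo_tool", "payload": {
  "motion": [
    [60, 2, 0, 2, 0, 0, 0],
    [38, 0, 0, 0, 0, 0, 0],
    [30, 0, 0, 0, 0, 0, 0],
    [30, 0, 0, 0, 0, 0, 0],
    [30, 0, 0, 0, 0, 0, 0],
    [30, 0, 0, 0, 0, 0, 0],
    [30, 0, 0, 0, 0, 0, 0]
  ],
  "force": 26
}}

```text
time: 12.9
tool_pos: [498.6, -5.8, 56.2]
tcp_rot: [-180.0, 0.4, -168.4]
ft_force: [-0.1, 0.4, 1.5]
finger_gap: 38.6
```

Run:
```python
from h import *
p=loc2w(-70,2);todo([*p,53],191.57)
```

```text
t 12.9 pos [498.6  -5.8  56.2] rpy [-179.98    0.44 -168.45] loc [-68.2   0.8] F [-0.1  0.4  1.5] gap 38.6
shift now-axes [1.8 1.2 3.2] target-axes [1.8 1.2 3.2] turn [-0.     0.008 -0.   ]
```

{"api": "servo_tool", "payload": {
  "motion": [
    [30, 0, 0, -5, 0, 0, 0],
    [30, 0, 0, -5, 0, 0, 0],
    [30, 0, 0, -8, 0, 0, 0],
    [30, 0, 0, -10, 0, 0, 0],
    [30, 0, 0, -15, 0, 0, 0],
    [30, 0, 0, -20, 0, 0, 0],
    [30, 0, 0, -20, 0, 0, 0],
    [30, 0, 0, -20, 0, 0, 0],
    [30, 0, 0, 0, 0, 0, 0]
  ]
}}

```text
time: 13.8
tool_pos: [497.0, -6.1, 166.7]
tcp_rot: [-180.0, 0.4, -168.4]
ft_force: [1.3, -0.1, -1.9]
finger_gap: 37.7
```

Run:
```python
from h import *
todo([467.5,-347.8,160],175.4)
cv2.imwrite("pics/w8.png",cv2.resize(np.hstack([snapshot("wrist"),snapshot("side")]),(800,300)))
```

```text
t 13.8 pos [497.   -6.1 166.7] rpy [-179.97    0.39 -168.45] loc [-69.9   0.9] F [ 1.3 -0.1 -1.9] gap 37.7
shift now-axes [  97.3 -328.9    6.2] target-axes [   2.  -343.     6.7] turn [0.001 0.007 0.282]
```

View pics/w8.png

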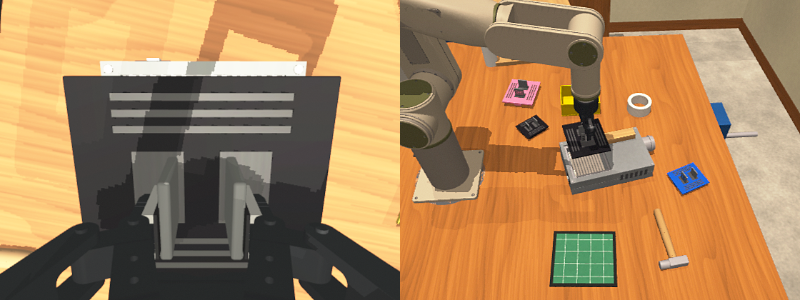

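The wrist view shows the cover level in the grip and clear of the bay, and the side view shows it above the unit at (585,138). Now I'll turn it by 0.28 rad and carry it to the mat.

{"api": "servo_tool", "payload": {
  "motion": [
    [30, 0, 0, 0, 0, 0, 0.07],
    [30, 0, 0, 0, 0, 0, 0.07],
    [30, 0, 0, 0, 0, 0, 0.07],
    [30, 0, 0, 0, 0, 0, 0.06],
    [30, 0, -15, 0, 0, 0, 0],
    [30, 0, -25, 0, 0, 0, 0],
    [30, 0, -30, 0, 0, 0, 0],
    [30, 0, -30, 0, 0, 0, 0],
    [30, 0, -30, 0, 0, 0, 0],
    [30, 0, -20, 0, 0, 0, 0]
  ]
}}

```text
time: 14.9
tool_pos: [473.2, -155.2, 144.9]
tcp_rot: [179.6, -1.3, 175.8]
ft_force: [0.5, 0.2, -2.8]
finger_gap: 38.5
```

Run:
```python
from h import *
todo([470,-348,160],175.4)
```

```text
t 14.9 pos [ 473.2 -155.2  144.9] rpy [179.63  -1.31 175.75] loc [-123.1 -140.5] F [ 0.5  0.2 -2.8] gap 38.5
shift now-axes [ -10.8 -192.4  -16.5] target-axes [ -12.3 -192.4  -15.1] turn [ 0.006 -0.023  0.006]
```

{"api": "servo_tool", "payload": {
  "motion": [
    [30, -1, -20, -5, 0.006, -0.023, 0.006],
    [30, -1, -30, -4, 0, 0, 0],
    [30, -1, -30, -4, 0, 0, 0],
    [30, -1, -30, -3, 0, 0, 0],
    [30, -1, -30, -2, 0, 0, 0],
    [30, -1, -22, 0, 0, 0, 0],
    [30, 0, -10, 0, 0, 0, 0],
    [30, 0, 0, 0, 0, 0, 0],
    [30, 0, 0, 0, 0, 0, 0]
  ]
}}

```text
time: 15.8
tool_pos: [455.9, -330.8, 145.9]
tcp_rot: [179.3, -1.1, 175.2]
ft_force: [-0.3, 0.0, -1.6]
finger_gap: 38.6
```

Run:
```python
from h import *
todo([470,-348,13],175.4)
```

```text
t 15.8 pos [ 455.9 -330.8  145.9] rpy [179.28  -1.13 175.19] loc [-175.2 -309.1] F [-0.3  0.  -1.6] gap 38.6
shift now-axes [-18.1 -17.6 132.4] target-axes [-15.4 -16.  132.9] turn [ 0.013 -0.02  -0.004]
```

{"api": "servo_tool", "payload": {
  "motion": [
    [30, -8, -8, 0, 0.013, -0.02, -0.004],
    [30, -8, -8, 0, 0, 0, 0],
    [30, 0, 0, 15, 0, 0, 0],
    [30, 0, 0, 25, 0, 0, 0],
    [30, 0, 0, 25, 0, 0, 0],
    [30, 0, 0, 20, 0, 0, 0],
    [30, 0, 0, 10, 0, 0, 0],
    [30, 0, 0, 0, 0, 0, 0],
    [30, 0, 0, 0, 0, 0, 0]
  ]
}}

```text
time: 16.7
tool_pos: [474.2, -344.6, 43.5]
tcp_rot: [-180.0, 0.1, 175.8]
ft_force: [0.6, 0.0, -2.2]
finger_gap: 38.3
```

Run:
```python
from h import *
todo([470,-348,13],175.4)
```

```text
t 16.7 pos [ 474.2 -344.6   43.5] rpy [-1.7999e+02  1.2000e-01  1.7578e+02] loc [-160.1 -326.2] F [ 0.6  0.  -2.2] gap 38.3
shift now-axes [ 4.  -3.7 30.5] target-axes [ 3.9 -3.8 30.5] turn [-0.     0.002  0.007]
```

{"api": "servo_tool", "payload": {
  "motion": [
    [30, 4, -4, 3, 0, 0.002, 0.007],
    [30, 0, 0, 8, 0, 0, 0],
    [30, 0, 0, 8, 0, 0, 0],
    [30, 0, 0, 3, 0, 0, 0],
    [30, 0, 0, 0, 0, 0, 0],
    [30, 0, 0, 0, 0, 0, 0]
  ]
}}

```text
time: 17.3
tool_pos: [471.6, -350.5, 23.2]
tcp_rot: [-179.8, 0.3, 175.3]
ft_force: [0.3, 0.0, -2.4]
finger_gap: 38.2
```

Run:
```python
from h import *
todo([470,-348,13],175.4)
```

```text
t 17.3 pos [ 471.6 -350.5   23.2] rpy [-179.78    0.27  175.33] loc [-163.9 -331.5] F [ 0.3  0.  -2.4] gap 38.2
shift now-axes [ 1.8  2.4 10.2] target-axes [ 1.8  2.4 10.2] turn [-0.004  0.005 -0.001]
```

{"api": "servo_tool", "payload": {
  "motion": [
    [30, 2, 2, 3, -0.004, 0.005, 0],
    [30, 0, 0, 3, 0, 0, 0],
    [30, 0, 0, 2, 0, 0, 0],
    [30, 0, 0, 0, 0, 0, 0]
  ]
}}

```text
time: 17.7
tool_pos: [470.0, -348.4, 15.0]
tcp_rot: [180.0, -0.0, 175.3]
ft_force: [-0.6, -0.2, -3.2]
finger_gap: 38.3
```

{"api": "servo_tool", "payload": {
  "motion": [
    [30, 0, 0, 2, 0, 0, 0],
    [30, 0, 0, 0, 0, 0, 0]
  ]
}}

```text
time: 17.9
tool_pos: [470.0, -348.3, 12.9]
tcp_rot: [180.0, -0.0, 175.3]
ft_force: [-0.3, 0.7, -3.0]
finger_gap: 37.9
```

{"api": "servo_tool", "payload": {
  "motion": [
    [30, 0, 0, 2, 0, 0, 0],
    [30, 0, 0, 0, 0, 0, 0]
  ]
}}

```text
time: 18.1
tool_pos: [470.6, -348.9, 12.8]
tcp_rot: [-180.0, 0.0, 175.3]
ft_force: [-0.0, 0.0, -2.3]
finger_gap: 38.4
```

{"api": "servo_tool", "payload": {
  "motion": [
    [30, 0, 0, 2, 0, 0, 0],
    [30, 0, 0, 1, 0, 0, 0]
  ]
}}

```text
time: 18.3
tool_pos: [471.2, -349.4, 12.2]
tcp_rot: [-179.9, 0.1, 175.3]
ft_force: [-4.8, 4.0, 10.0]
finger_gap: 38.3
```

{"api": "servo_tool", "payload": {
  "motion": [
    [30, 0, 0, 2, 0, 0, 0],
    [30, 0, 0, 0, 0, 0, 0]
  ]
}}

```text
time: 18.5
tool_pos: [471.5, -349.7, 12.8]
tcp_rot: [-179.9, 0.1, 175.4]
ft_force: [0.5, -0.7, -2.3]
finger_gap: 38.7
```

The force turned to +10 N at z 12.2, just where mat contact was predicted. I'll press lightly, release and rise straight up.

{"api": "servo_tool", "payload": {
  "motion": [
    [30, 0, 0, 1.5, 0, 0, 0],
    [45, 0, 0, 0, 0, 0, 0],
    [60, 0, 0, 0, 0, 0, 0],
    [85, 0, 0, 0, 0, 0, 0],
    [85, 0, 0, 0, 0, 0, 0],
    [85, 0, 0, 0, 0, 0, 0],
    [85, 0, 0, -10, 0, 0, 0],
    [85, 0, 0, -25, 0, 0, 0],
    [85, 0, 0, -40, 0, 0, 0],
    [85, 0, 0, -40, 0, 0, 0]
  ]
}}

```text
time: 19.5
tool_pos: [467.6, -346.4, 123.6]
tcp_rot: [179.7, -0.4, 175.3]
ft_force: [0.4, -0.3, 0.4]
finger_gap: 84.9
```

{"api": "servo_tool", "payload": {
  "motion": [
    [85, 0, 0, -40, 0, 0, 0],
    [85, 30, 0, -30, 0, 0, 0],
    [85, 30, 0, 0, 0, 0, 0],
    [85, 40, 0, 0, 0, 0, 0],
    [85, 30, 0, 0, 0, 0, 0],
    [85, 0, 0, 0, 0, 0, 0]
  ]
}}

```text
time: 20.1
tool_pos: [338.9, -339.5, 212.2]
tcp_rot: [-179.4, 0.5, 175.5]
ft_force: [0.4, -0.3, -0.2]
finger_gap: 84.9
```

Run:
```python
from h import *
todo([470,-348,13],175.4)
t=snapshot("top");s=snapshot("side")
cv2.imwrite("pics/t9.png",t)
cv2.imwrite("pics/f9.png",np.hstack([cv2.resize(t[90:300,140:450],(400,271)),cv2.resize(s[120:410,150:430],(400,414))[143:]]))
```

```text
t 20.1 pos [ 338.9 -339.5  212.2] rpy [-179.45    0.5   175.49] loc [-291.6 -294.1] F [ 0.4 -0.3 -0.2] gap 84.9
shift now-axes [-129.6    3.7  200.3] target-axes [-131.4    2.   199.2] turn [-0.01   0.009  0.002]
```

View pics/f9.png

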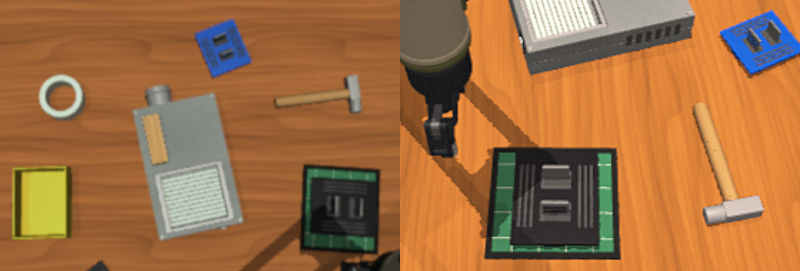

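The last picture shows the bay open, the offcut on the deck at (155,138), and the cover upright on the mat. The bin, tape roll and hammer look unmoved. I'll check the centring and the bystanders numerically.

Run:
```python
from h import *
a=cv2.imread("pics/top0.png");b=cv2.imread("pics/t9.png")
s=snapshot("side")
for n,im in(("top",b),("side",s)):
    h=cv2.cvtColor(im,cv2.COLOR_BGR2HSV);m=(h[...,0]>45)&(h[...,0]<95)&(h[...,1]>60)&(h[...,2]>25)
    # mat-local axes, sample along centre lines on z=27 plane: where green starts beyond the plate
    yaw=np.radians(-4.6);ex=np.array([np.cos(yaw),np.sin(yaw),0]);ey=np.array([-ex[1],ex[0],0]);M=np.array([467.5,-347.8,27])
    for nm,e,f in(("x",ex,ey),("y",ey,ex)):
        out=[]
        for sg in(1,-1):
            v=[]
            for o in(-40,-20,0,20,40):
                r=np.arange(40,110,.5);q=proj(n,M+sg*r[:,None]*e+o*f).round().astype(int)
                g=m[q[:,1],q[:,0]];v.append(r[g.argmax()] if g.any() else np.nan)
            out.append(sg*np.nanmedian(v) if np.isfinite(v).any() else None)
        print(n,nm,"plate edges",out)
d=cv2.absdiff(a,b).max(2)
for nm,(x,y,w,hh) in dict(tape=(165,143,45,45),bin=(145,212,55,70),hammer=(348,143,80,40),blue=(288,100,50,52)).items():
    print(nm,(d[y:y+hh,x:x+w]>40).sum())
h=cv2.cvtColor(b,cv2.COLOR_BGR2HSV)[160:230,240:290];m=(h[...,1]>85)&(h[...,0]<25)
k=np.zeros(b.shape[:2],np.uint8);P=proj("top",[[*loc2w(*p),70] for p in((146,91),(146,0),(0,0),(0,91))]).astype(np.int32)
cv2.fillPoly(k,[P],1);m=m&(k[160:230,240:290]>0);r=cv2.minAreaRect(big(m))
q=ray("top",np.array(r[0])+[240,160],95)[0];print("offcut loc",w2loc(q).round(1),"size px",r[1]);print([w2loc(v).round() for v in ray("top",cv2.boxPoints(r)+[240,160],95)])
```

```text
top x plate edges [np.float64(65.0), np.float64(-59.5)]
top y plate edges [np.float64(72.5), None]
side x plate edges [np.float64(65.5), np.float64(-64.0)]
side y plate edges [None, np.float64(-78.5)]
tape 0
bin 0
hammer 0
blue 0
offcut loc [70.  58.5] size px (38.40727996826172, 12.575834274291992)
[array([126.,  77.]), array([126.,  41.]), array([15., 40.]), array([15., 76.])]
```

```bash
python3 -c "
from bench import *;print(hand_in(),sense()['time'])"
```

```text
the job is handed in; nothing more can be done
the job is handed in; nothing more can be done
```

The job is done and handed in at about 20 s of the 64 s allowed. The offcut was slid onto the deck, then the tabs were squeezed to their stop, and the cover was lifted off and set down upright on the cutting mat.

**Last checks**
- **Offcut:** its centre is at unit x 70, y 58 mm, and its rear end is at x 15, clear of the cover's place.
- **Cover:** its plate edges are within about 3 mm of centred on the mat in both views. The top view put one x edge 5 mm short, in shadow. Two y edges showed no green to measure against.
- **Contact when set down:** the cover met the mat at tool height 12.2 mm, where I expected it.
- **Bystanders:** the bin, tape roll and hammer show no changed pixels in the top view.

**What went wrong or disagreed**
- **First push missed:** the real fingertips end about 22 mm short of the reported tool point, so the fingers rode over the offcut. It did not move.
- **Hard touch on the offcut:** I touched its top to measure the offset, and the wrist force reached about 85 N. That is under the 120 N limit but harder than I meant. It pressed through the shut fingers, not the gripper's body.
- **Wrong-way move:** one sideways move went the wrong way in free air and I corrected it.

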